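Screw the cap home on the countertop water filter

ROBOT

A 7-joint arm with a two-finger parallel gripper is mounted at the origin on a cart in front of the work surface, level with it; the furniture and walls round the work are solid. World frame = base frame: x ahead of the robot, y to its left, z up, the work surface at z = 0. Lengths are in m, angles in rad, forces in N, time in s.
With the tool pointing down it reaches from about 0.425 to 0.8 m from the base axis. Payload 8.3 kg.
Tool frame: the origin (TCP) lies at the very end of the fingers, on their centre line; the grasp point (between the pads) lies 19 mm behind it; x points along the fingers, y is the direction in which the jaws open and shut, and the axes are right-handed (so a half turn about x gives the same grasp; the last joint's range is limited). The gripper opens to 85 mm and grips with 20 to 120 N. Pads are 22 mm wide; open, the fingers measure 114 mm over their backs; the gripper's body (76 mm by 85 mm) begins 54 mm behind the grasp point. The pads swing forward as they close: fully open they stand 13 mm farther back than shut.
Start: joints at [-1.328, 0.383, 0.016, 1.37, -0.006, 1.388, -0.046], TCP at [0.188, 0.596, 0.231] pointing down, gripper open.
Joint ranges: [-2.95, 2.95], [-0.25, 2.06], [-1.52, 1.56], [0.18, 2.33], [-1.44, 4.58], [0.02, 2.06], [-3.01, 3.01]. Speed limits (rad/s): [2.39, 2.39, 3.01, 3.01, 3.14, 3.14, 3.14].

INTERFACE

Orientations are given as a unit quaternion [w, x, y, z].
In Python, from plant import bot gives the robot as it stands. The module is installed in compiled form; this text tells all that it offers.
- The arm moves only by the shell command python3 -m crank 'ROWS' [FORCE]. ROWS is JSON, one flat list of numbers, 7 for each row, row after row: the turn, a rotation vector about the tool's x, y, z in rad, then the shift along the tool's x, y, z in m, then the closure, from 0 (fully open) to 1 (shut). In form: [wx, wy, wz, x, y, z, hand, wx, wy, wz, x, y, z, hand, ...]. A call has 1 to 5 rows; each row shifts and turns the commanded pose from where the row before left it, along the tool's axes as they then stand; what a row does not reach is not made up. A row lasts 1/12 s, in which the tool goes at most 41.7 mm and 7.16 degrees, less where a joint would pass 70% of its speed; a pose out of reach is approached as far as the arm can. A call is refused whole if a number of a shift passes 0.0417 or a number of a turn 0.125, either way. A call with a gripper value outside its range is refused whole. The fingers move at their own pace and stop on an object; FORCE is the grip in N (left out, the last holds). Time passes only in rows, so rows that do not move let the fingers close. It gives the time, the measured TCP pose, the force and the opening at its end, in the units of the state.
- bot.read_state(): the state, without advancing time (a new reading comes with each control period).
- bot.snapshot(name): name is "scene" or "side" or "wrist"; returns (picture, depth): 400x640x3 uint8, red, green, blue; 400x640 float32, m along the optical axis (not along the pixel's ray), 0 where there is no reading.
- bot.camera_model(name): a dict with "mtx" (3x3 intrinsics, pixels), "k1" (the pictures are not rectified: a ray, as slopes to the right and down, at radius r is drawn at 1 + k1 r^2 times it, then the intrinsics apply), "cam_to_world" (4x4, takes a point from camera to world coordinates). Camera axes: x right, y down, z forward; pixel columns grow to the right and rows downward; lengths in m; the calibration is good to about 2 mm. A picture is of the moment at which its call begins: read the wrist's pose just before it. camera_model takes no time and is no camera call; for the wrist camera it gives the pose at the moment of the call.
- bot.sign_off(): hands the job in, once; it reports no verdict.
The state is a dict: "clock": time; "qpos": joint angles; "joint_velocities": joint speeds; "joint_torque": joint torques, N m; "tool_pos": TCP position; "eef_rot": TCP orientation; "contact_force": force on the tool from outside, world axes, zero at the start; "torque": the same for the moment, N m; "gripper_width": opening from 0.0 (shut) to 1.0 (fully open).
Only numpy, scipy, OpenCV 4.12 (cv2) and the standard library are available. Lean on these libraries where they do the work, as an engineer would, in place of code of your own. Each camera call takes 0.05 s, during which the arm holds its last target. There are 200 camera calls.

TASK

Close the countertop water filter with its white screw cap: lower the cap upright into the filter's neck, turn it backward (anticlockwise seen from above) under light pressure until its lugs drop off the thread starts, then turn it forward, following it down, until its flange sits flush on the rim all round, and let go. Never force it: a light hand throughout, both pressing and against the stops; leave the other things where they are.

Things in the scene. Friction and masses are not known exactly. Their poses are not given: they have to be found in the camera images.
- cap: White plastic screw cap, about 0.12 kg, standing upright on its plug on the worktop. Origin: centre of the plug's underside; z up along its axis. Plug 41 mm across (foot tapered to 34 mm), z = 0 to 26 mm; flange 72 mm across, z = 26 to 31 mm; on it a grip bar 54 mm long (along the cap's x), 18 mm wide (along y), z = 31 to 56 mm.
- cap_seat (a point): Point on the cap's axis in the plane of the flange's underside, 26 mm above the cap's origin; axes as the cap's. Home when it is at the rim's height.
- cap_lug (a point): Middle of one lug, on the cap's +x side, 24 mm from the axis, 7 mm above the plug's underside; a small nub on the flange, at one end of the bar, shows its side. Three equal round lugs, 7 mm thick, stick out 6.5 mm from the plug to a radius of 27 mm: this one and two more 120 degrees either side.
- filter: Steel countertop water filter, fixed to the worktop, 120 mm wide, 100 mm tall, with a round open neck on top (62 mm inside, 80 mm outside). Origin: centre of its underside; z up; its spout points to its own -x. In the neck sits a three-start thread that repeats every 2.09 rad (see thread_top, thread_floor). Contact above 40 N between cap and filter spoils it.
- rim (a point): Centre of the neck's mouth in the plane of the rim, 100 mm above the worktop; axes as the filter's. Nominally the gaps in the thread lie at its +x (away from the spout) and 120 degrees either side, but the whole thread is turned by an unknown angle of up to 0.7 rad either way, different each time.
- thread_top (a point): On the neck's axis, 7 mm below the rim: the high end of the ledges. Clockwise from above: a gap of 0.50 rad, a ledge of 1.29 rad (inner radius 22 mm) sloping down 3.64 mm per rad, an end stop of 0.30 rad up to 2 mm below the rim. Lugs on a ledge hold cap_seat 11 to 16 mm over the rim; backward (anticlockwise, +yaw) they rise to the gap, forward they jam on the stop.
- thread_floor (a point): On the neck's axis, 18.5 mm below the rim: the floor in the gaps. Dropped lugs rest here, cap_seat 4 mm above the rim; free about 0.10 rad either way, then backward a stop. Forward (clockwise) they run under the ledge, 1.5 mm play, down a floor sloping 3.64 mm per rad: flange on the rim after 1.1 rad, end stop at 1.4 rad. Sideways play 1.5 mm.
- tin_tomato: bystander: food tin, 75 mm wide, 58 mm tall. Origin: centre of its underside.
- garlic: bystander: garlic bulb, 56 mm. Origin: centre of its underside.
- salt_shaker: bystander: salt shaker, 44 mm wide, 90 mm tall. Origin: centre of its underside.
- mug_a: bystander: white mug, 79 mm wide, 89 mm tall, with handle. Origin: centre of its underside.
- spice_1: bystander: spice jar, 45 mm wide, 106 mm tall. Origin: centre of its underside.
- kitchen_timer: bystander: round wind-up timer, 67 mm wide, 57 mm tall. Origin: centre of its underside.
- tumbler: bystander: drinking glass, 80 mm wide, 91 mm tall. Origin: centre of its underside.
There are look-alikes about, which are no part of the job. Leave any purple or red look-alike of the cap alone.

How it is judged:
On the way, in this order (a step that is already met when the one before it is completed fails the run):
1. the cap has been picked up off the worktop (height (world z) of cap above 0.05 m), for 0.1 s.
2. the cap's lugs have dropped through the thread starts: cap_seat over the middle of the rim, less than 6 mm above it (z of cap_seat in the frame of rim below 0.006 m and horizontal distance between cap_seat and rim below 0.004 m), for 0.1 s.
3. the cap has been turned forward until it is home (z of cap_seat in the frame of rim below 0.0015 m and horizontal distance between cap_seat and rim below 0.004 m), for 0.2 s.
At the end, for the whole second after the job is handed in: The cap sits screwed home in the filter's neck: its flange within 1.5 mm of the rim's height, centred within 4 mm, level within 0.05 rad, at rest (all of step 3 and z of cap_seat in the frame of rim above -0.003 m and angle between cap's own z axis and vertical below 0.05 rad and linear speed of cap below 0.02 m/s); the robot touches nothing.
It fails at once if the thread is forced: the cap presses on the filter with more than 40 N (contact force between cap and filter above 40 N).
It fails at once if the cap is tipped by more than 0.6 rad (angle between cap's own z axis and vertical above 0.6 rad).
It fails at once if a bystander is moved by more than 30 mm (distance of any of tin_tomato, garlic, salt_shaker, mug_a, spice_1, kitchen_timer, tumbler from where it was at the start of the episode above 0.03 m).
It also fails if it takes over 64 s, if anything falls off the work surface, if the arm or the gripper's body presses on something with over 40 N, if the wrist force passes 120 N, or if a joint passes its speed limit or range.

## Working session

There is one attempt and no reset: what is moved stays moved. The work goes in short steps, Python scripts to look and compute and a shell command to move; the robot and the scene stay as the last step left them, time stands still between calls to the robot, and variables do not carry over. Pictures are saved under pics/ and viewed, about 8 in all and at most 12, crops included, and the job is handed in when it is done.

```bash
mkdir -p pics; ls; cat > h.py <<'E'
import numpy as np,cv2
from plant import bot
def cam(n):
    s=bot.camera_model(n); return np.array(s["mtx"]),s["k1"],np.array(s["cam_to_world"])
def ray(m,u,v):
    K,k1,T=m; d=np.array([(u-K[0,2])/K[0,0],(v-K[1,2])/K[1,1]]); s=d.copy()
    for _ in range(20): s=d/(1+k1*(s@s))
    return T[:3,3],T[:3,:3]@np.array([s[0],s[1],1.])
def onz(m,u,v,z):
    o,d=ray(m,u,v); return o+d*(z-o[2])/d[2]
def atd(m,u,v,dep):
    o,d=ray(m,u,v); return o+d*dep[int(v),int(u)]
def snap(n,f):
    m=cam(n); p,d=bot.snapshot(n); cv2.imwrite(f'pics/{f}.png',p[:,:,::-1]); np.save(f'pics/{f}.npy',d); return m,p,d
E
python3 - <<'E'
from h import *
for n in("scene","side","wrist"):
    m,p,d=snap(n,n+"0"); print(n,m[2].round(3).tolist(),m[0].round(0).tolist(),m[1])
a=[cv2.imread(f'pics/{n}0.png') for n in("scene","side")]
s=bot.read_state();print(s["tool_pos"],s["eef_rot"],s["clock"],s["contact_force"])
E
```

```text
pics
scene [[0.681, -0.348, 0.644, 0.015], [-0.732, -0.324, 0.599, -0.299], [0.0, -0.88, -0.476, 0.496], [0.0, 0.0, 0.0, 1.0]] [[379.0, 0.0, 315.0], [0.0, 379.0, 199.0], [0.0, 0.0, 1.0]] -0.09361996809303934
side [[0.855, -0.213, 0.473, 0.123], [-0.518, -0.308, 0.798, -0.504], [-0.025, -0.927, -0.374, 0.42], [0.0, 0.0, 0.0, 1.0]] [[369.0, 0.0, 317.0], [0.0, 369.0, 201.0], [0.0, 0.0, 1.0]] -0.030604883045658275
wrist [[0.3, 0.921, 0.249, 0.125], [0.954, -0.289, -0.081, 0.616], [-0.003, 0.262, -0.965, 0.373], [0.0, 0.0, 0.0, 1.0]] [[345.0, 0.0, 315.0], [0.0, 345.0, 210.0], [0.0, 0.0, 1.0]] -0.03763092592381151
[0.18802846 0.59564039 0.23049655] [ 0.69878579  0.10715326  0.69892972 -0.10823047] 0.15 [0.16357053 0.25901165 0.3014101 ]
```

View pics/scene0.png

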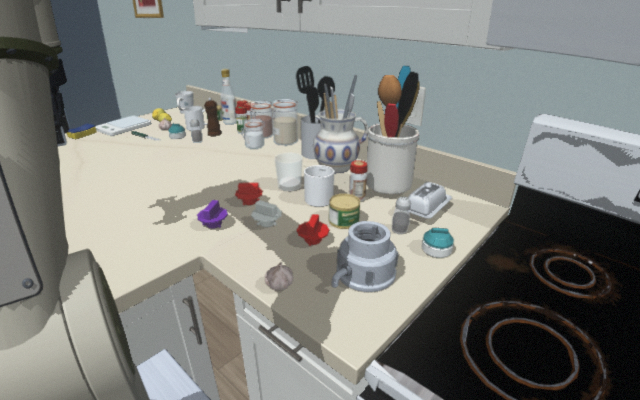

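View pics/side0.png

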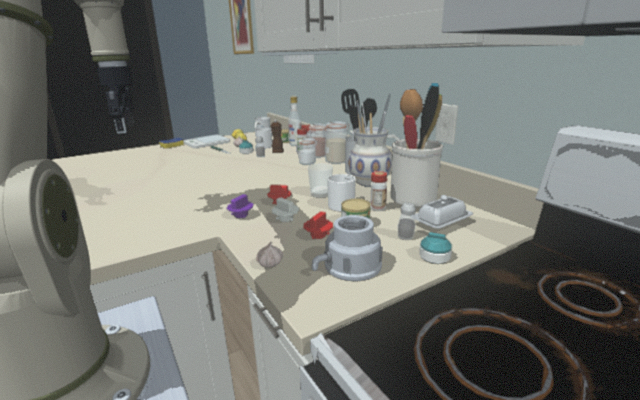

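Candidates for the cap (scene): purple (212,214), red (248,192), red (313,230) and white/grey (266,212). By the description it is the white one. The filter is at (369,255), with its spout towards (340,278).

```bash
python3 - <<'E'
from h import *
m=cam("scene");p=cv2.imread('pics/scene0.png');d=np.load('pics/scene0.npy')
for nm,u,v in(("capbar",266,208),("purple",212,212),("red1",248,189),("red2",313,228),("tin",344,203),("mug",319,172),("garlic",279,275),("tumbler",289,160),("spice",358,165),("rimL",352,232),("rimR",390,232),("rimfront",369,249),("salt",402,200)):
    print(nm,atd(m,u,v,d).round(3))
# rim: points with z 0.095..0.105 near filter
P=[]
for v in range(215,262):
    for u in range(335,400):
        q=atd(m,u,v,d)
        if abs(q[2]-0.1)<0.004:P.append(q)
P=np.array(P);(c,r)=cv2.minEnclosingCircle(P[:,:2].astype(np.float32));print("rim",c,r,len(P))
# cap points
P=[]
for v in range(198,230):
    for u in range(250,285):
        q=atd(m,u,v,d);
        if q[2]>0.012 and p[v,u].ptp() <40 if hasattr(p[v,u],'ptp') else (q[2]>0.012 and int(p[v,u].max())-int(p[v,u].min())<40):P.append(q)
P=np.array(P);print(P.mean(0),P.min(0),P.max(0));T=P[P[:,2]>.045];print("top",T.mean(0),len(T))
cr=np.hstack([cv2.resize(p[170:300,190:320],(390,390)),cv2.resize(p[200:300,320:420],(390,390))]);cv2.imwrite('pics/crop0.png',cr)
E
```

```text
capbar [0.507 0.317 0.049]
purple [0.413 0.404 0.044]
red1 [0.548 0.439 0.042]
red2 [0.519 0.175 0.05 ]
tin [0.643 0.19  0.056]
mug [0.714 0.336 0.068]
garlic [0.371 0.123 0.039]
tumbler [0.718 0.458 0.068]
spice [0.754 0.236 0.106]
rimL [0.503 0.059 0.1  ]
rimR [ 0.687  0.082 -0.   ]
rimfront [0.495 0.012 0.087]
salt [0.699 0.068 0.087]
rim (0.525344967842102, 0.036117345094680786) 0.04072105139493942 461
[0.50047771 0.31199834 0.04360401] [ 0.01499423 -0.29894775  0.01231355] [0.54762093 0.35898084 0.49585291]
top [0.49489613 0.3036125  0.06644296] 166
```

View pics/crop0.png

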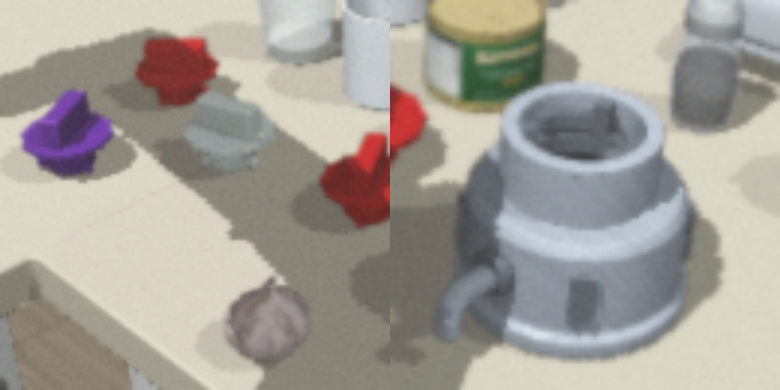

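The crop confirms it: white cap (shaded grey) at scene (266,212), about (0.507,0.315), and the filter rim centre at about (0.525,0.036). Tool x points down, y≈(.30,.95), z≈(.95,-.30). I'm going above the cap.

```bash
python3 -m crank '[0,0,0,0,-0.0155,0.0354,0, 0,0,0,0,-0.0155,0.0354,0, 0,0,0,0,-0.0155,0.0354,0, 0,0,0,0,-0.0155,0.0354,0, 0,0,0,0,-0.0155,0.0354,0]' 40
python3 -m crank '[0,0,0,0,-0.0155,0.0354,0, 0,0,0,0,-0.0155,0.0354,0, 0,0,0,0,-0.0155,0.0354,0, 0,0,0,0,-0.0155,0.0354,0, 0,0,0,0,-0.0155,0.0354,0]'
python3 -m crank '[0,0,0,0,-0.0155,0.0354,0, 0,0,0,0,0,0,0,0,0,0,0,0,0,0, 0,0,0,0,0,0,0]'
python3 - <<'E'
from h import *
m,p,d=snap("wrist","w1"); np.savez('pics/w1m.npz',K=m[0],k=m[1],T=m[2])
s=bot.read_state();print(s["tool_pos"],s["eef_rot"],s["clock"],s["qpos"].round(3) if hasattr(s["qpos"],'round') else s["qpos"])
E
```

```text
clock: 0.57
tool_pos: [0.3346, 0.4673, 0.2311]
eef_rot: [0.699, 0.107, 0.699, -0.108]
contact_force: [0.7, 0.4, 0.0]
gripper_width: 1.002
clock: 0.98
tool_pos: [0.4801, 0.3401, 0.2312]
eef_rot: [0.699, 0.108, 0.699, -0.108]
contact_force: [0.6, -0.3, 0.0]
gripper_width: 0.999
clock: 1.32
tool_pos: [0.5078, 0.3164, 0.2308]
eef_rot: [0.698, 0.108, 0.699, -0.108]
contact_force: [-0.7, 1.1, -0.2]
gripper_width: 1.002
[0.50710823 0.31732567 0.23089084] [ 0.69853044  0.10713243  0.6993634  -0.10709199] 1.3667 [-0.788  0.327  0.231  1.457 -0.076  1.367  0.713]
```

View pics/w1.png

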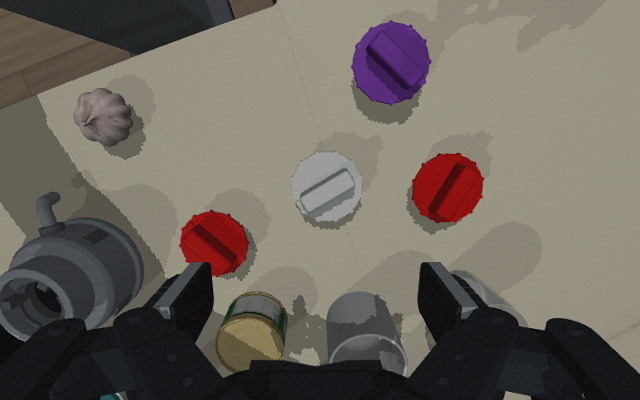

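White cap at (327,186) in the wrist view, bar slanting, with the reds at (214,243) and (447,188) and the purple one at (391,62). Next: its centre, the bar angle and the nub.

```bash
python3 - <<'E'
from h import *
z=np.load('pics/w1m.npz');m=(z['K'],float(z['k']),z['T']);p=cv2.imread('pics/w1.png');d=np.load('pics/w1.npy')
pts={}
A=np.array([list(atd(m,u,v,d))+[u,v] for v in range(140,235) for u in range(280,375)])
f=A[(A[:,2]>.022)&(A[:,2]<.036)];b=A[A[:,2]>.048]
for n,q in(("flange",f),("bar",b)):
    r=cv2.minAreaRect(q[:,:2].astype(np.float32));c=cv2.minEnclosingCircle(q[:,:2].astype(np.float32))
    bx=cv2.boxPoints(r);e=max((bx[1]-bx[0],bx[2]-bx[1]),key=np.linalg.norm)
    print(n,len(q),"rect",np.round(r[0],4),np.round(r[1],4),"long axis ang",np.arctan2(e[1],e[0]),"circ",np.round(c,4) if 0 else c)
mask=(p.astype(int).min(2)>0)&0
# flange ellipse by colour: white (low saturation) vs beige
hsv=cv2.cvtColor(p,cv2.COLOR_BGR2HSV)[140:235,280:375];print("sat cap/table",hsv[46,47],hsv[80,80],hsv[5,5])
cv2.imwrite('pics/crop1.png',cv2.resize(p[140:235,280:375],(570,570),interpolation=cv2.INTER_CUBIC))
T=m[2];print(np.linalg.inv(T[:3,:3]).round(2).tolist())
E
```

```text
flange 2718 rect [0.5129 0.3265] [0.0714 0.0717] long axis ang -0.27105552 circ ((0.5126599669456482, 0.32615336775779724), 0.03747493773698807)
bar 1128 rect [0.4862 0.3199] [0.0732 0.054 ] long axis ang 0.23915267 circ ((0.4855140149593353, 0.31989654898643494), 0.04424072429537773)
sat cap/table [ 30   3 156] [ 25  38 153] [ 21  38 156]
[[0.3, 0.95, -0.0], [0.92, -0.29, 0.26], [0.25, -0.08, -0.97]]
```

View pics/crop1.png

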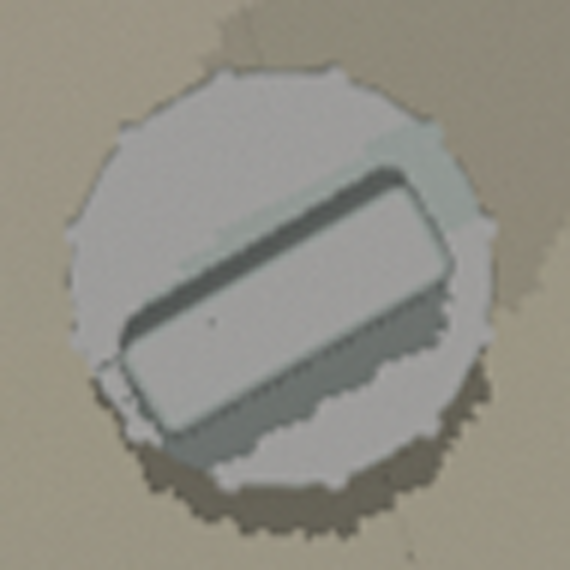

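```bash
python3 - <<'E'
from h import *
z=np.load('pics/w1m.npz');m=(z['K'],float(z['k']),z['T'])
c=[onz(m,280+u/6-.4,140+v/6-.4,.056)[:2] for u,v in((122,355),(178,435),(452,265),(400,183))]
c=np.array(c);print(c.round(4),"bar centre",c.mean(0),"capyaw",[np.arctan2(*(a-b)[::-1]) for a,b in((c[0],c[3]),(c[1],c[2]))])
print("nub",onz(m,280+115/6,140+385/6,.031))
p=cv2.imread('pics/w1.png');hsv=cv2.cvtColor(p,cv2.COLOR_BGR2HSV)
mk=np.uint8(hsv[140:235,280:375,1]<22);n,l,st,ce=cv2.connectedComponentsWithStats(mk);i=l[46,47]
ys,xs=np.where(l==i);c=np.array([onz(m,280+x,140+y,.029)[:2] for x,y in zip(xs,ys)],np.float32);print("flange circ",cv2.minEnclosingCircle(c))
s=bot.read_state();from scipy.spatial.transform import Rotation as R
q=s["eef_rot"];r=R.from_quat([*q[1:],q[0]]).as_matrix();print(s["tool_pos"],r.round(3).tolist())
E
```

```text
[[0.5116 0.2996]
 [0.5267 0.304 ]
 [0.5133 0.3531]
 [0.4985 0.349 ]] bar centre [0.5125095  0.32643743] capyaw [np.float64(-1.3129591791151296), np.float64(-1.3051359920641832)]
nub [0.52198688 0.29420231 0.031     ]
flange circ ((0.5135392546653748, 0.32574573159217834), 0.03778708726167679)
[0.50710823 0.31732567 0.23089084] [[-0.001, 0.299, 0.954], [0.0, 0.954, -0.299], [-1.0, -0.0, -0.001]]
```

Cap at (0.5127,0.3262), yaw −1.31 (nub end). Tool turn needed: +1.007 about tool x.

```bash
python3 -m crank '[0,0,0,0,0.0102,0.0026,0, 0.112,0,0,0.012,0,0,0, 0.112,0,0,0.012,0,0,0, 0.112,0,0,0.012,0,0,0, 0.112,0,0,0.012,0,0,0]' 40 >/dev/null
python3 -m crank '[0.112,0,0,0.012,0,0,0, 0.112,0,0,0.012,0,0,0, 0.112,0,0,0.012,0,0,0, 0.112,0,0,0.012,0,0,0, 0.111,0,0,0.012,0,0,0]' >/dev/null
python3 -m crank '[0,0,0,0,0,0,0, 0,0,0,0,0,0,0, 0,0,0,0,0,0,0]'
cat >> h.py <<'E'
from scipy.spatial.transform import Rotation as R
def st():
    s=bot.read_state();q=s["eef_rot"];r=R.from_quat([*q[1:],q[0]]).as_matrix()
    print("t",s["clock"],"tcp",np.round(s["tool_pos"],4),"yaw_y",round(float(np.arctan2(r[1,1],r[0,1])),4),"x",r[:,0].round(3),"F",np.round(s["contact_force"],1),"M",np.round(s["torque"],2),"g",round(float(s["gripper_width"]),3),"q7",round(float(s["qpos"][6]),3))
    return s,r
def to(x,y):
    s,r=st();e=np.array([x,y,0])-[*s["tool_pos"][:2],0];print("tool shift",(r.T@e).round(4))
E
python3 -c "
from h import *
to(.5127,.3262)"
```

```text
clock: 2.45
tool_pos: [0.5133, 0.3263, 0.124]
eef_rot: [0.561, 0.43, 0.561, -0.43]
contact_force: [-0.1, 0.6, 1.0]
gripper_width: 1.004
t 2.45 tcp [0.5133 0.3263 0.124 ] yaw_y 0.2635 x [ 0.     0.001 -1.   ] F [-0.1  0.6  1. ] M [0.02 0.01 0.01] g 1.004 q7 -0.224
tool shift [-0.     -0.0006 -0.    ]
```

```bash
python3 -m crank '[0,0,0,0.022,0,0,0, 0,0,0,0.022,0,0,0, 0,0,0,0.022,0,0,0, 0,0,0,0.022,0,0,0, 0,0,0,0,0,0,0]' 50
python3 -m crank '[0,0,0,0,0,0,1, 0,0,0,0,0,0,1, 0,0,0,0,0,0,1, 0,0,0,0,0,0,1, 0,0,0,0,0,0,1]' 50
python3 -m crank '[0,0,0,0,0,0,1, 0,0,0,0,0,0,1, 0,0,0,0,0,0,1]' 50
python3 -c "
from h import *
st()"
```

```text
clock: 2.87
tool_pos: [0.5113, 0.3244, 0.0319]
eef_rot: [0.56, 0.429, 0.562, -0.432]
contact_force: [-1.0, -1.4, -0.4]
gripper_width: 1.0
clock: 3.28
tool_pos: [0.5143, 0.3256, 0.0366]
eef_rot: [0.56, 0.432, 0.56, -0.431]
contact_force: [0.2, -0.4, 0.6]
gripper_width: 0.298
clock: 3.53
tool_pos: [0.5143, 0.3255, 0.0365]
eef_rot: [0.56, 0.432, 0.56, -0.431]
contact_force: [-0.5, -0.6, 6.1]
gripper_width: 0.195
t 3.5333 tcp [0.5143 0.3255 0.0365] yaw_y 0.2581 x [ 0.001  0.001 -1.   ] F [-0.5 -0.6  6.1] M [-0.15  0.2  -0.04] g 0.195 q7 -0.197
```

```bash
python3 -m crank '[0,0,0,-0.01,0,0,1, 0,0,0,-0.04,0,0,1, 0,0,0,-0.04,0,0,1, 0,0,0,-0.04,0,0,1, 0,0,0,-0.04,0,0,1]' 50
python3 -m crank '[0,0,0,-0.04,0,0,1, 0,0,0,0,-0.0071,0.0392,1, 0,0,0,0,-0.0071,0.0392,1, 0,0,0,0,-0.0071,0.0392,1, 0,0,0,0,-0.0071,0.0392,1]'
python3 -m crank '[0,0,0,0,-0.0071,0.0392,1, 0,0,0,0,-0.0071,0.0392,1, 0,0,0,0,-0.0071,0.0392,1, 0,0,0,0,-0.0071,0.0392,1, 0,0,0,0,-0.0071,0.0392,1]'
python3 -m crank '[0,0,0,0,0,0,1, 0,0,0,0,0,0,1, 0,0,0,0,0,0,1]'
python3 - <<'E'
from h import *
st()
m,p,d=snap("wrist","w2"); np.savez('pics/w2m.npz',K=m[0],k=m[1],T=m[2])
st()
E
```

```text
clock: 3.95
tool_pos: [0.5132, 0.3246, 0.2076]
eef_rot: [0.56, 0.431, 0.56, -0.432]
contact_force: [0.9, 0.7, -0.7]
gripper_width: 0.198
clock: 4.37
tool_pos: [0.5259, 0.1645, 0.246]
eef_rot: [0.56, 0.432, 0.56, -0.431]
contact_force: [0.9, 0.4, -0.8]
gripper_width: 0.196
clock: 4.78
tool_pos: [0.5414, -0.0343, 0.246]
eef_rot: [0.56, 0.432, 0.56, -0.431]
contact_force: [1.6, -0.0, -1.0]
gripper_width: 0.202
clock: 5.03
tool_pos: [0.5417, -0.032, 0.2455]
eef_rot: [0.56, 0.432, 0.56, -0.432]
contact_force: [0.5, 0.8, -0.7]
gripper_width: 0.197
t 5.0333 tcp [ 0.5417 -0.032   0.2455] yaw_y 0.2576 x [-0.     0.001 -1.   ] F [ 0.5  0.8 -0.7] M [ 0.04 -0.07 -0.03] g 0.197 q7 0.37
t 5.0833 tcp [ 0.5418 -0.0309  0.2453] yaw_y 0.2596 x [-0.     0.001 -1.   ] F [ 0.5  0.7 -0.6] M [ 0.01 -0.03  0.02] g 0.2 q7 0.37
```

View pics/w2.png

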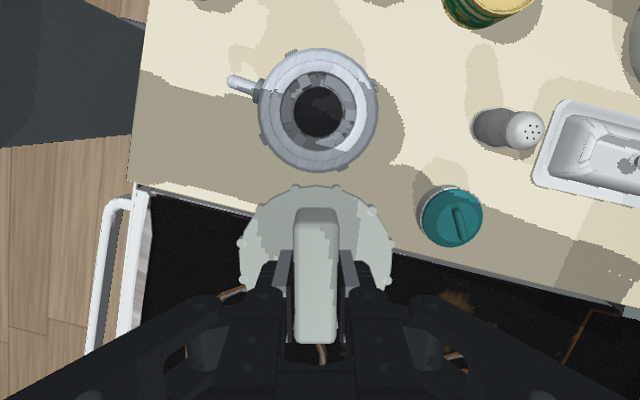

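The filter's neck is at (319,110) and the spout at (240,85). The cap is held upright and the bar runs along the image's vertical. Next: a polar height map of the thread from depth.

```bash
python3 - <<'E'
from h import *
z=np.load('pics/w2m.npz');m=(z['K'],float(z['k']),z['T']);p=cv2.imread('pics/w2.png');d=np.load('pics/w2.npy')
A=np.array([list(atd(m,u,v,d)) for v in range(60,160) for u in range(265,375)])
r=A[(A[:,2]>.096)&(A[:,2]<.105)];print("z",np.median(r[:,2]))
(c,rad)=cv2.minEnclosingCircle(r[:,:2].astype(np.float32));print("rim",c,rad)
# algebraic fit of outer pts
c=np.array(c)
for _ in range(1):
    ang=np.arctan2(*(r[:,:2]-c).T[::-1]);rr=np.hypot(*(r[:,:2]-c).T)
    k=rr>.035;o=[r[k&(np.floor((ang+np.pi)/.1)==i)] for i in range(63)]
    o=np.array([q[np.argmax(np.hypot(*(q[:,:2]-c).T))][:2] for q in o if len(q)])
    s=np.linalg.lstsq(np.c_[2*o,np.ones(len(o))],(o**2).sum(1),rcond=None)[0];print("fit",s[:2],np.sqrt(s[2]+s[:2]@s[:2]))
ang=np.arctan2(*(A[:,:2]-c).T[::-1]);rr=np.hypot(*(A[:,:2]-c).T)
for lo in np.arange(-np.pi,np.pi,.15):
    k=(ang>=lo)&(ang<lo+.15);f=lambda a,b:np.round(1000*np.median(A[k&(rr>a)&(rr<b),2]),1)
    print(round(lo+.075,2),f(.0235,.0265),f(.0265,.029),f(.012,.019))
print("spout",onz(m,232,80,.03)[:2]-c)
cv2.imwrite('pics/crop2.png',cv2.resize(p[40:180,250:390],(700,700),interpolation=cv2.INTER_CUBIC))
E
```

```text
z 0.0998429268226858
rim (0.5258169174194336, 0.03589600697159767) 0.040189504623413086
fit [0.52559832 0.03617195] 0.03950353245857131
-3.07 91.5 90.9 68.2
-2.92 92.2 92.4 68.3
-2.77 92.8 93.4 68.4
-2.62 93.4 93.1 68.4
-2.47 81.4 81.1 68.3
-2.32 81.9 81.8 68.6
-2.17 81.6 81.8 68.5
-2.02 98.7 98.0 68.5
-1.87 97.9 98.8 68.5
-1.72 89.0 88.8 68.1
-1.57 89.4 89.1 68.4
-1.42 89.9 89.8 68.1
-1.27 90.5 90.3 68.5
-1.12 90.9 91.0 68.2
-0.97 91.2 91.5 68.2
-0.82 92.5 91.7 68.4
-0.67 92.5 92.4 68.4
-0.52 93.2 93.5 68.2
-0.37 81.3 81.7 68.3
-0.22 81.5 81.8 68.2
-0.07 82.0 81.7 68.4
0.08 98.5 98.3 68.2
0.23 98.2 98.4 68.1
0.38 89.6 89.1 68.1
0.53 89.1 89.8 68.4
0.68 89.8 89.7 68.4
0.83 90.4 90.7 68.3
0.98 91.2 91.1 67.9
1.13 91.4 91.6 68.1
1.28 92.2 92.2 68.2
1.43 92.7 92.6 68.2
1.58 92.7 93.2 67.8
1.73 81.2 81.6 68.2
1.88 81.9 81.3 68.1
2.03 81.8 81.7 68.0
2.18 97.9 98.1 68.2
2.33 98.0 98.0 68.0
2.48 89.5 89.0 68.4
2.63 89.5 89.7 67.8
2.78 89.9 89.9 68.2
2.93 90.6 90.1 68.5
3.08 90.8 91.3 68.1
spout [-0.08946508  0.00888274]
```

View pics/crop2.png

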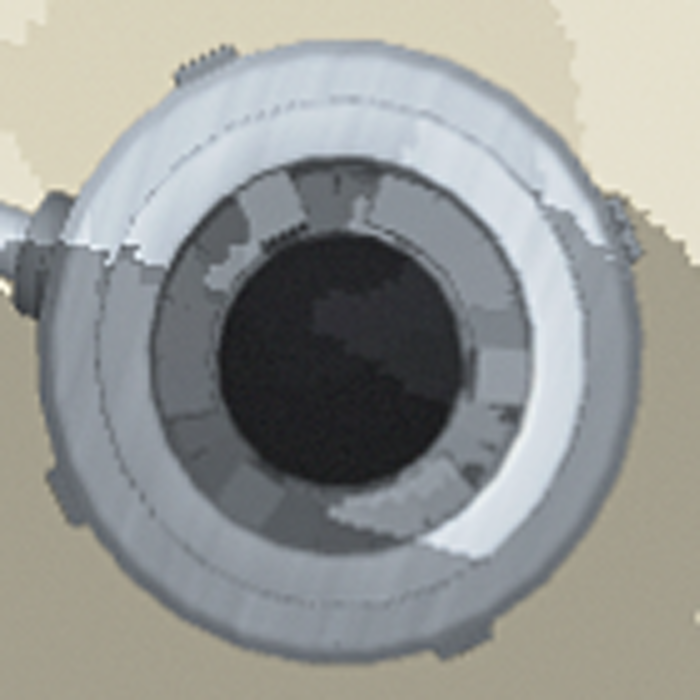

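The thread is clearly visible: gaps centred at world angles ≈ −0.21, 1.88 and −2.31, the ledges and stops as described. The cap's lugs stand at −1.31 + k·120°, so backward turn to the gap is ≈1.10. Next I measure the held cap's centre in the same picture.

```bash
python3 - <<'E'
from h import *
from scipy.optimize import least_squares
z=np.load('pics/w2m.npz');m=(z['K'],float(z['k']),z['T']);p=cv2.imread('pics/w2.png');d=np.load('pics/w2.npy')
A=np.array([list(atd(m,u,v,d))+[u,v] for v in range(178,292) for u in range(230,402)])
g=p[A[:,4].astype(int),A[:,3].astype(int)].astype(int)
k=(A[:,2]>.225)&(A[:,2]<.252)&(g.min(1)>110);F=A[k];print(len(F),"flange z",np.percentile(F[:,2],[10,50,90]))
zt=np.median(F[:,2]);q=F[:,:2]
c=q.mean(0)+.01*np.array([.257,-.966])
for _ in range(3):
    a=np.arctan2(*(q-c).T[::-1]);rr=np.hypot(*(q-c).T);o=[]
    for i in range(80):
        w=np.floor((a+np.pi)/(2*np.pi/80))==i
        if w.any() and rr[w].max()>.03:o.append(q[w][np.argmax(rr[w])])
    o=np.array(o);s=least_squares(lambda x:np.hypot(*(o-x[:2]).T)-x[2],[*c,.036],loss='soft_l1',f_scale=.0005).x;c=s[:2]
s2=least_squares(lambda x:np.hypot(*(o-x).T)-.0363,c,loss='soft_l1',f_scale=.0005).x
print("fit",s,"fixedR",s2,len(o))
b=A[(A[:,2]>.257)&(g.min(1)>110)];print("bar z",np.median(b[:,2]))
S,r=st();
for c in(s[:2],s2):print("cap in tool y,z",(r.T@np.array([*(c-np.array([.5417,-.0315])),0])).round(4))
E
```

```text
7811 flange z [0.23935245 0.24018803 0.24102894]
fit [ 0.54116517 -0.03085063  0.03590931] fixedR [ 0.54131536 -0.03125289] 52
bar z 0.2649993845335875
t 5.0833 tcp [ 0.5418 -0.0309  0.2453] yaw_y 0.2596 x [-0.     0.001 -1.   ] F [ 0.5  0.7 -0.6] M [ 0.01 -0.03  0.02] g 0.2 q7 0.37
cap in tool y,z [ 0.     -0.0004 -0.0008]
cap in tool y,z [ 0.     -0.0003 -0.0003]
```

```bash
python3 -m crank '[0,0,0,0,0.001,-0.0342,1, 0,0,0,0,0.001,-0.0342,1, 0,0,0,0,0,0,1, -0.112,0,0,0.02,0,0,1, -0.112,0,0,0.02,0,0,1]' 50
python3 -m crank '[-0.112,0,0,0.02,0,0,1, -0.112,0,0,0.02,0,0,1, -0.112,0,0,0.015,0,0,1, 0,0,0,0,0,0,1, 0,0,0,0,0,0,1]'
python3 -c "
from h import *
to(.5261,.0357)"
```

```text
clock: 5.5
tool_pos: [0.5269, 0.0375, 0.2058]
eef_rot: [0.607, 0.364, 0.606, -0.362]
contact_force: [-0.0, -0.4, -1.1]
gripper_width: 0.199
clock: 5.92
tool_pos: [0.5258, 0.0357, 0.15]
eef_rot: [0.657, 0.26, 0.658, -0.261]
contact_force: [0.1, -0.5, -0.4]
gripper_width: 0.196
t 5.9167 tcp [0.5258 0.0357 0.15  ] yaw_y 0.817 x [-0.002 -0.    -1.   ] F [ 0.1 -0.5 -0.4] M [-0.   -0.02 -0.01] g 0.196 q7 0.798
tool shift [-0.      0.0002  0.0002]
```

Positioned. Lowering to just above the ledges (contact expected at TCP z≈0.1255), then in small steps.

```bash
python3 -m crank '[0,0,0,0.01,0,0,1, 0,0,0,0.008,0,0,1, 0,0,0,0.004,0,0,1, 0,0,0,0.001,0,0,1, 0,0,0,0,0,0,1]' 50
python3 -m crank '[0,0,0,0.001,0,0,1, 0,0,0,0,0,0,1, 0,0,0,0,0,0,1]'
```

```text
clock: 6.33
tool_pos: [0.5262, 0.0344, 0.127]
eef_rot: [0.657, 0.26, 0.658, -0.26]
contact_force: [0.5, 0.2, -1.4]
gripper_width: 0.195
clock: 6.58
tool_pos: [0.5266, 0.0343, 0.1266]
eef_rot: [0.658, 0.26, 0.657, -0.26]
contact_force: [0.9, 0.6, -0.6]
gripper_width: 0.201
```

```bash
python3 -m crank '[0,0,0,0.001,0,0,1, 0,0,0,0,0,0,1, 0,0,0,0,0,0,1]' 50
python3 -m crank '[0,0,0,0.001,0,0,1, 0,0,0,0,0,0,1, 0,0,0,0,0,0,1]'; python3 -c "
from h import *
to(.5261,.0357)"
```

```text
clock: 6.83
tool_pos: [0.5264, 0.0343, 0.1253]
eef_rot: [0.658, 0.26, 0.658, -0.26]
contact_force: [0.3, 0.0, 0.2]
gripper_width: 0.201
clock: 7.08
tool_pos: [0.5266, 0.0343, 0.1249]
eef_rot: [0.658, 0.26, 0.657, -0.26]
contact_force: [-1.5, 0.2, 4.2]
gripper_width: 0.196
t 7.0833 tcp [0.5266 0.0343 0.1249] yaw_y 0.818 x [ 0.001  0.    -1.   ] F [-1.5  0.2  4.2] M [-0.12  0.51 -0.01] g 0.196 q7 0.815
tool shift [ 0.      0.0006 -0.0013]
```

Light contact (about 5 N) at the expected height. Turning backward now.

```bash
python3 -m crank '[-0.06,0,0,0,0,-0.001,1, -0.06,0,0,-0.0003,0,0,1, -0.06,0,0,-0.0003,0,0,1, 0,0,0,0,0,0,1]' 50
python3 -m crank '[-0.06,0,0,-0.0002,0,0,1, -0.06,0,0,0,0,0,1, 0,0,0,0,0,0,1]'; python3 -c "
from h import *
to(.5261,.0357)"
```

```text
clock: 7.42
tool_pos: [0.5264, 0.0354, 0.1255]
eef_rot: [0.679, 0.199, 0.678, -0.198]
contact_force: [0.2, 1.3, 4.5]
gripper_width: 0.201
clock: 7.67
tool_pos: [0.5261, 0.0349, 0.1256]
eef_rot: [0.689, 0.159, 0.689, -0.158]
contact_force: [-0.3, 0.1, 5.2]
gripper_width: 0.198
t 7.6667 tcp [0.5261 0.0349 0.1256] yaw_y 1.1188 x [ 0.001  0.    -1.   ] F [-0.3  0.1  5.2] M [-0.01  0.    0.14] g 0.198 q7 1.101
tool shift [ 0.      0.0007 -0.0004]
```

```bash
python3 -m crank '[-0.06,0,0,0,0.0004,0,1, -0.06,0,0,0,0,0,1, 0,0,0,0,0,0,1]' 50
python3 -m crank '[-0.06,0,0,0,0,0,1, 0,0,0,0.0005,0,0,1, 0,0,0,0,0,0,1]'; python3 -c "
from h import *
to(.5261,.0357)"
```

```text
clock: 7.92
tool_pos: [0.5257, 0.0354, 0.1248]
eef_rot: [0.697, 0.117, 0.697, -0.117]
contact_force: [0.1, 0.3, -0.8]
gripper_width: 0.195
clock: 8.17
tool_pos: [0.5255, 0.0354, 0.1241]
eef_rot: [0.7, 0.098, 0.701, -0.098]
contact_force: [-0.7, 0.2, -0.9]
gripper_width: 0.198
t 8.1667 tcp [0.5255 0.0354 0.1241] yaw_y 1.2938 x [-0.001 -0.    -1.   ] F [-0.7  0.2 -0.9] M [ 0.06 -0.03 -0.03] g 0.198 q7 1.269
tool shift [-0.      0.0005  0.0005]
```

The lugs are off the ledge (force gone). Centring in the gap and lowering to the floor, contact expected at TCP z≈0.1145.

```bash
python3 -m crank '[-0.06,0,0,0,0,0,1, 0,0,0,0.002,0,0,1, 0,0,0,0.002,0,0,1, 0,0,0,0,0,0,1]' 50
python3 -m crank '[0,0,0,0.002,0,0,1, 0,0,0,0.0015,0,0,1, 0,0,0,0.001,0,0,1, 0,0,0,0,0,0,1]'; python3 -c "
from h import *
to(.5261,.0357)"
```

```text
clock: 8.5
tool_pos: [0.5256, 0.0354, 0.12]
eef_rot: [0.703, 0.076, 0.703, -0.076]
contact_force: [1.3, -0.4, -1.1]
gripper_width: 0.199
clock: 8.83
tool_pos: [0.5257, 0.0354, 0.1158]
eef_rot: [0.703, 0.075, 0.703, -0.075]
contact_force: [0.3, 1.2, -1.9]
gripper_width: 0.199
t 8.8333 tcp [0.5257 0.0354 0.1158] yaw_y 1.3576 x [-0. -0. -1.] F [ 0.3  1.2 -1.9] M [-0.   -0.09  0.03] g 0.199 q7 1.334
tool shift [-0.      0.0004  0.0003]
```

```bash
python3 -m crank '[0,0,0,0.001,0,0,1, 0,0,0,0,0,0,1, 0,0,0,0,0,0,1]' 50
python3 -m crank '[0,0,0,0.0005,0,0,1, 0,0,0,0,0,0,1, 0,0,0,0,0,0,1]'; python3 -c "
from h import *
to(.5261,.0357)"
```

```text
clock: 9.08
tool_pos: [0.5258, 0.0354, 0.115]
eef_rot: [0.703, 0.075, 0.703, -0.075]
contact_force: [-0.1, -0.2, -1.4]
gripper_width: 0.201
clock: 9.33
tool_pos: [0.5258, 0.0354, 0.1146]
eef_rot: [0.703, 0.075, 0.703, -0.075]
contact_force: [0.7, -0.9, -1.5]
gripper_width: 0.2
t 9.3333 tcp [0.5258 0.0354 0.1146] yaw_y 1.358 x [-0. -0. -1.] F [ 0.7 -0.9 -1.5] M [ 0.02 -0.11 -0.06] g 0.2 q7 1.335
tool shift [-0.      0.0004  0.0002]
```

```bash
python3 -m crank '[0,0,0,0.0004,0,0,1, 0,0,0,0,0,0,1, 0.08,0,0,0.0001,0,0,1, 0.06,0,0,0.0002,0,0,1, 0,0,0,0,0,0,1]' 50
python3 -m crank '[0.08,0,0,0.0003,0,0,1, 0.08,0,0,0.0003,0,0,1, 0,0,0,0,0,0,1]'; python3 -c "
from h import *
to(.5259,.0355)"
```

```text
clock: 9.75
tool_pos: [0.5259, 0.0353, 0.1141]
eef_rot: [0.696, 0.125, 0.696, -0.125]
contact_force: [0.4, 0.2, 1.1]
gripper_width: 0.2
clock: 10.0
tool_pos: [0.526, 0.0355, 0.1134]
eef_rot: [0.684, 0.18, 0.684, -0.18]
contact_force: [1.0, 0.1, 0.9]
gripper_width: 0.201
t 10.0 tcp [0.526  0.0355 0.1134] yaw_y 1.0564 x [ 0.  0. -1.] F [1.  0.1 0.9] M [ 0.07 -0.13 -0.04] g 0.201 q7 1.047
tool shift [-0.     -0.     -0.0001]
```

```bash
python3 -m crank '[0.08,0,0,0.0003,0,0,1, 0.08,0,0,0.0003,0,0,1, 0.08,0,0,0.0003,0,0,1, 0,0,0,0,0,0,1]' 50
python3 -m crank '[0.08,0,0,0.0003,0,0,1, 0.08,0,0,0.0003,0,0,1, 0.08,0,0,0.0003,0,0,1, 0,0,0,0,0,0,1]'; python3 -c "
from h import *
to(.5259,.0355)"
```

```text
clock: 10.33
tool_pos: [0.5261, 0.0355, 0.1125]
eef_rot: [0.658, 0.26, 0.657, -0.26]
contact_force: [0.8, 0.2, 1.5]
gripper_width: 0.2
clock: 10.67
tool_pos: [0.526, 0.0355, 0.1116]
eef_rot: [0.622, 0.336, 0.622, -0.336]
contact_force: [-0.1, 0.1, 0.3]
gripper_width: 0.199
t 10.6667 tcp [0.526  0.0355 0.1116] yaw_y 0.5797 x [ 0.  0. -1.] F [-0.1  0.1  0.3] M [ 0.03 -0.11 -0.03] g 0.199 q7 0.594
tool shift [-0.     -0.0001 -0.0001]
```

```bash
python3 -m crank '[0.08,0,0,0.0003,0,0,1, 0.08,0,0,0.0003,0,0,1, 0,0,0,0,0,0,1]' 50
python3 -m crank '[0.08,0,0,0.0003,0,0,1, 0.08,0,0,0.0003,0,0,1, 0,0,0,0,0,0,1]';python3 -m crank '[0.06,0,0,0.0003,0,0,1, 0,0,0,0,0,0,1, 0,0,0,0,0,0,1]'; python3 -c "
from h import *
to(.5259,.0355)"
```

```text
clock: 10.92
tool_pos: [0.5261, 0.0355, 0.111]
eef_rot: [0.594, 0.385, 0.593, -0.384]
contact_force: [0.8, 0.1, 0.6]
gripper_width: 0.197
clock: 11.17
tool_pos: [0.5261, 0.0355, 0.1104]
eef_rot: [0.561, 0.431, 0.561, -0.431]
contact_force: [0.8, 0.2, 1.1]
gripper_width: 0.202
clock: 11.42
tool_pos: [0.5263, 0.0355, 0.1104]
eef_rot: [0.549, 0.447, 0.548, -0.446]
contact_force: [-0.2, 0.8, 4.3]
gripper_width: 0.203
t 11.4167 tcp [0.5263 0.0355 0.1104] yaw_y 0.2047 x [ 0.001  0.    -1.   ] F [-0.2  0.8  4.3] M [ 0.13  0.03 -0.12] g 0.203 q7 0.239
tool shift [-0.     -0.0004 -0.0001]
```

Home by height (TCP 0.1104, seat ≈0) with about 5 N of rim contact after 1.15 rad. Easing off, opening and rising.

```bash
python3 -m crank '[0,0,0,-0.0004,0,0,1, 0,0,0,0,0,0,0.6, 0,0,0,0,0,0,0, 0,0,0,0,0,0,0, 0,0,0,0,0,0,0]' 50
python3 -m crank '[0,0,0,0,0,0,0, 0,0,0,0,0,0,0, 0,0,0,-0.02,0,0,0, 0,0,0,-0.04,0,0,0, 0,0,0,-0.04,0,0,0]'
python3 -m crank '[0,0,0,-0.03,0,0.035,0, 0,0,0,0,0,0.035,0, 0,0,0,0,0,0,0, 0,0,0,0,0,0,0]'
python3 - <<'E'
from h import *
S,r=st()
m,p,d=snap("wrist","w3")
A=np.array([list(atd(m,u,v,d))+[u,v] for v in range(20,260) for u in range(200,440)])
k=(np.hypot(A[:,0]-.5258,A[:,1]-.036)<.05)
F=A[k&(abs(A[:,2]-.105)<.006)&(np.hypot(A[:,0]-.5258,A[:,1]-.036)<.034)];c=np.linalg.lstsq(np.c_[F[:,:2]-[.5258,.036],np.ones(len(F))],F[:,2],rcond=None)[0]
print(len(F),"flange top plane",c)
Rm=A[(np.hypot(A[:,0]-.5258,A[:,1]-.036)<.0395)&(np.hypot(A[:,0]-.5258,A[:,1]-.036)>.0378)];print("rim ring z",np.percentile(Rm[:,2],[10,50,90]))
B=A[k&(A[:,2]>.125)&(A[:,2]<.136)];print("bar",np.median(B[:,2]),cv2.minAreaRect(B[:,:2].astype(np.float32)))
a,b=int(p.shape[0]),0
m,p2,d2=snap("scene","s3");cv2.imwrite('pics/fin.png',np.hstack([cv2.resize(p[0:280,180:460],(400,400)),cv2.resize(p2[200:300,320:420],(400,400),interpolation=cv2.INTER_CUBIC)])[:,:,::-1])
E
```

```text
clock: 11.83
tool_pos: [0.5256, 0.0353, 0.1101]
eef_rot: [0.547, 0.448, 0.547, -0.448]
contact_force: [0.7, 0.0, -0.7]
gripper_width: 0.763
clock: 12.25
tool_pos: [0.5245, 0.0351, 0.2104]
eef_rot: [0.546, 0.447, 0.548, -0.449]
contact_force: [1.7, 0.3, 0.3]
gripper_width: 0.999
clock: 12.58
tool_pos: [0.5392, -0.0328, 0.2382]
eef_rot: [0.546, 0.45, 0.545, -0.449]
contact_force: [0.1, 0.3, -0.5]
gripper_width: 1.002
t 12.5833 tcp [ 0.5392 -0.0328  0.2382] yaw_y 0.1935 x [ 0.001 -0.001 -1.   ] F [ 0.1  0.3 -0.5] M [ 0.04  0.02 -0.03] g 1.002 q7 0.316
4323 flange top plane [ 0.00050176 -0.00527374  0.10522362]
rim ring z [0.09883541 0.09978119 0.1007491 ]
bar 0.12998283839015617 ((0.525589644908905, 0.03628004342317581), (0.01783130131661892, 0.0536099337041378), 10.534038543701172)
```

View pics/fin.png

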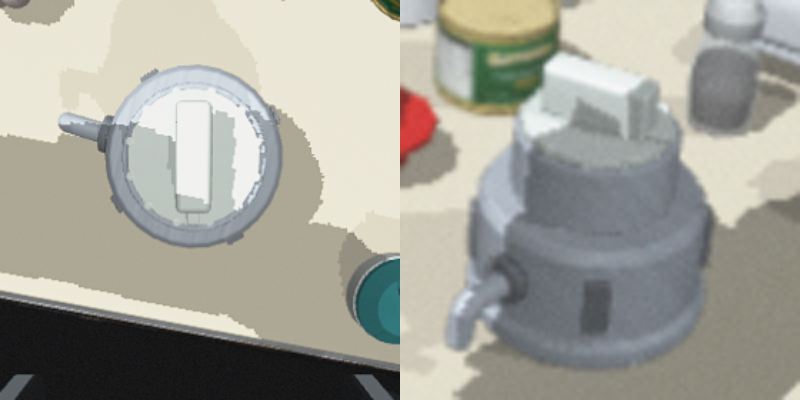

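The picture shows the flange flat on the rim, centred. The flange top is at 105.2 mm (nominal 105), the tilt 0.005 rad, the bar centre within 0.3 mm of the neck. The gripper is clear.

```bash
python3 -c "
from plant import bot
print(bot.sign_off())"
```

```text
the job is handed in; nothing more can be done
None
```

The filter is closed: the white cap is screwed home in the neck, released, and the job is handed in at about 12.6 s on the robot's clock.

- **What I did:** I picked the white cap up by its bar and read the thread's angle from a depth view down the neck (gaps at about −0.21 rad and 120° either side). I lowered the cap upright onto the ledges and turned it about 0.5 rad backward until the lugs came off the ledges. I then lowered it to the floor and turned it 1.15 rad forward, following it down, until the flange met the rim. The force readings I took between steps (not continuous) peaked at about 5 N, against the 40 N limit.
- **Last checks:**
  - The flange top is at 105.2 mm (105 nominal), so the seat is about 0.2 mm above the rim's height.
  - The tilt is about 0.005 rad, and the bar centre is within 0.3 mm of the neck's centre.
  - The gripper is open, well clear of the cap.
  - I did not measure the bystanders again. The arm passed over them at height, no reading hinted at a contact, and the ones in the last views look undisturbed.
- **Failed or disagreeing:** no check failed. The fingers read about 6 N upward while closing on the cap, and it was gone after the lift. The tool also strayed about 1.3 mm sideways while lowering, which I corrected.

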